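# Unhook the air hammer and stand it on the pad

## Robot

A 7-joint arm with a two-finger parallel gripper is mounted at the origin on the work surface. World frame = base frame: x ahead of the robot, y to its left, z up, the work surface at z = 0. Lengths are in m, angles in rad, forces in N, time in s.
With the tool pointing down it reaches from about 0.425 to 0.875 m from the base axis. Payload 4.7 kg.
Tool frame: the origin (TCP) lies midway between the tips of the shut fingers; the grasp point (between the pads) lies 19 mm behind it (ctrl.grip_point_offset is the distance from the TCP to the grasp point, in m); z points along the fingers, y is the line along which they close (so a half turn about z gives the same grasp; the last joint's range is limited). The gripper opens to 87 mm and grips with 3 to 60 N. Pads are 19 mm wide; open, the fingers measure 117 mm over their backs; the gripper's body (75 mm by 190 mm) begins 51 mm behind the grasp point.
Start: joints at [1.194, 0.321, -0.07, 1.45, 0.023, 1.371, -0.057], TCP at [0.248, -0.601, 0.223] pointing down, gripper open.
Joint ranges: [-2.86, 2.86], [-0.3, 2.09], [-1.38, 1.24], [0.06, 2.45], [-1.56, 4.7], [0.09, 2.05], [-2.69, 2.69]. Speed limits (rad/s): [2.57, 2.57, 3.14, 3.14, 3.14, 3.14, 3.14].

## Interface

Orientations are given as a rotation vector (axis times angle).
In Python, from bench import ctrl gives the robot as it stands.
- The arm moves only by the tool move_arm, never from a script. Its argument "increments" is text: rows parted by semicolons, each of 7 numbers parted by spaces: the shift along the world's x, y, z in mm, then the turn, a rotation vector about the world's x, y, z in degrees, then the closure in counts, from 0 (fully open) to 255 (shut). A call has exactly 8 rows; each row shifts and turns the commanded pose from where the row before left it; what a row does not reach is not made up. A row lasts 1/12 s, in which the tool goes at most 41.7 mm and 7.16 degrees, less where a joint would pass 70% of its speed; a pose out of reach is approached as far as the arm can. A call with a gripper value outside its range is refused whole. The fingers move at their own pace and stop on an object; "grip_force" is the grip in N (left out, the last holds). Time passes only in rows, so rows that do not move let the fingers close, or fill a call up. It gives the time, the measured TCP pose, the force, the opening and the grip force at its end, in the units of the state.
- ctrl.get_state(): the state, without advancing time (a new reading comes with each control period).
- ctrl.get_image(name): name is "scene" or "top"; returns a dict with "frame" (400x640x3 uint8, red, green, blue), "depth" (400x640 float32, m along the optical axis (not along the pixel's ray), 0 where there is no reading), "fx", "fy", "cx", "cy" (pixels), "position" and "orientation" of the camera in the world. Camera axes: x right, y down, z forward; pixel columns grow to the right and rows downward; lengths in m; the calibration is good to about 2 mm. A picture is of the moment at which its call begins.
- ctrl.close_job(): hands the job in; it is judged then, once.
Trained networks look in a picture, given as the dict that the camera call returned (one of the last four; its "shot" number tells which), for a name from the list of things; names that differ only in an ending like _2 or _b are one class to them, and where a whole thing is asked for, a point or a joint stands for the part that bears it (a point fixed in the world has none). Each returns a list of dicts, best first, with "score" (0 to 1); they miss things now and then, are a little off and sometimes report something else, mostly with a low value. They report only what shows in the picture. A call takes as long as a camera call.
- ctrl.find_in(target, picture): "centre" ([x, y, z] in m, in world coordinates, good to about 4 mm: the middle of the surface that is visible of it).
- ctrl.silhouettes(target, picture): "region" (400x640 bool, what is visible of it).
The state is a dict: "time": time; "joint_positions": joint angles; "qd": joint speeds; "joint_torque": joint torques, N m; "position": TCP position; "tool_rot": TCP orientation; "ft_force": force on the tool from outside, world axes, zero at the start; "torque": the same for the moment, N m; "grip_width": opening from 0.0 (shut) to 1.0 (fully open); "grip_force": force on a finger pad.
Only numpy, scipy, OpenCV 4.12 (cv2) and the standard library are available. Lean on these libraries where they do the work, as an engineer would, in place of code of your own. Each camera call takes 0.05 s, during which the arm holds its last target. There are 200 camera calls.

## Task

Take the round-bodied air hammer off its safety hook: press its bail back against the sprung keeper so that it clears the hook's lip, then lift it off over the nose. Set it down, without dropping it, standing upright with its whole foot on the black rubber pad, and let go; leave the square-bodied tool hanging on the other hook.

Things in the scene. Friction and masses are not known exactly. Their poses are not given: they have to be found in the camera images.
- hammer: Air hammer, 0.55 kg: round blue body 58 mm across, rubber foot 54 mm across, rigid steel bail. Origin: middle of the bail's top bar (10 mm round, along y); z up. Foot 170 mm, body's shoulder 100 mm below it. Bail straps 14 mm wide (x), outer faces at y = +/-28 mm, from bar to shoulder: pinch across these at bar height, from above. Its y is within 0.15 rad of the hook's y. Air nipple on its +x.
- hook (a point): Hammer's hook, 14 mm thick, on a fixed post. Point: saddle floor under the bar, 215 mm above table; x from post to nose, z up. Nose x 12 to 24, top z 26 mm; lip over the bar back to x -9, underside z 17. Sprung brass keeper: face x -12, top z 34; bar pressed to -x tips it back (5 N, 9 N at 15 mm). Bar centre at x -18 to -30 is free to lift; 40 to 60 mm up (not over 65) it passes the nose to +x.
- pad: The black rubber pad, 150 x 150 mm, 6 mm thick, fixed to the table. Origin: centre of its underside, z up, x and y along its edges.
- drill: The other hanging tool, to be left alone: square blue body 50 x 56 mm and 75 mm tall with a dark snout beneath, about 0.55 kg, on the same kind of bail and on a second, identical hook. Origin: the middle of its bail's top bar, z up; it reaches 194 mm below the origin.

How it is judged:
On the way, in this order (a step that is already met when the one before it is completed fails the run):
1. the bail is pressed back against the keeper, clear of the lip (bar centre more than 13 mm behind the hook point, still less than 25 mm above the saddle floor) (x of hammer in the frame of hook below -0.013 m and z of hammer in the frame of hook between 0 and 0.025 m), for 0.05 s.
2. the hammer, still held by the fingers, is over the pad with its foot less than 15 mm above it (x of hammer in the frame of pad between -0.05 and 0.05 m and y of hammer in the frame of pad between -0.05 and 0.05 m and z of hammer in the frame of pad below 0.191 m and angle between hammer's own z axis and vertical below 0.35 rad and contact force between the fingers and hammer above 1 N), for 0.1 s.
At the end, for the whole second after the job is handed in: The hammer stands upright (within 7 degrees) and at rest on its foot on the pad, its axis within 50 mm of the pad's centre along each edge direction (whole foot on the pad), released; the square-bodied tool still hangs on its hook, its bail within 30 mm of where it was (x of hammer in the frame of pad between -0.05 and 0.05 m and y of hammer in the frame of pad between -0.05 and 0.05 m and z of hammer in the frame of pad between 0.168 and 0.184 m and angle between hammer's own z axis and vertical below 0.12 rad and linear speed of hammer below 0.02 m/s and distance of drill from where it was at the start of the episode below 0.03 m); the robot touches nothing.
It fails at once if the square-bodied tool is disturbed: its bail moved by more than 30 mm (distance of drill from where it was at the start of the episode above 0.03 m).
It also fails if it takes over 50 s, if anything falls off the work surface, if the arm or the gripper's body presses on something with over 40 N, if the wrist force passes 120 N, or if a joint passes its speed limit or range.

## Working session

There is one attempt and no reset: what is moved stays moved. The work goes in short steps, Python scripts to look and compute and a tool call to move; the robot and the scene stay as the last step left them, time stands still between calls to the robot, and variables do not carry over. Pictures are saved under pics/ and viewed, at most 10 in all, crops included, and the job is handed in when it is done.

Besides the shell and the picture viewer there is one more tool, called after ">>>" as name(argument=value, ...) on one line, values as JSON. move_arm: Moves the arm, as the interface text tells. Its arguments: {"type":"object","properties":{"increments":{"type":"string"},"grip_force":{"type":"number"}},"required":["increments"]}

```bash
mkdir -p pics; cat > h.py <<'E'
import numpy as np, cv2
from scipy.spatial.transform import Rotation as R
from bench import ctrl
def rot(o):
    o=np.array(o,float)
    return o if o.shape==(3,3) else (R.from_rotvec(o).as_matrix() if o.size==3 else R.from_quat(o).as_matrix())
def cloud(p):
    d=p["depth"]; v,u=np.mgrid[:d.shape[0],:d.shape[1]]
    c=np.stack([(u-p["cx"])/p["fx"]*d,(v-p["cy"])/p["fy"]*d,d],-1)
    w=c@rot(p["orientation"]).T+np.array(p["position"]); w[d<=0]=np.nan
    return w
E
python3 - <<'E'
from h import *
for n in("scene","top"):
    p=ctrl.get_image(n); cv2.imwrite(f"pics/{n}0.png",p["frame"][:,:,::-1]); np.savez(f"{n}0.npz",w=cloud(p),f=p["frame"])
    print(n,p["position"],p["orientation"],p["fx"])
    for t in("hammer","hook","pad","drill"):
        try: print(t,[(np.round(r["centre"],3),round(r["score"],2)) for r in ctrl.find_in(t,p)])
        except Exception as e: print(t,e)
s=ctrl.get_state(); print(s["time"],s["position"],s["tool_rot"])
E
```

```text
scene [ 1.21404445 -0.19013136  0.60440144] [-1.82336422 -1.33609817  0.73560893] 382.07740736102124
hammer [(array([ 0.567, -0.318,  0.124]), 0.96)]
hook [(array([ 0.537, -0.297,  0.034]), 0.94), (array([0.544, 0.262, 0.116]), 0.74)]
pad [(array([ 0.652, -0.009,  0.006]), 0.74)]
drill [(array([0.542, 0.263, 0.111]), 0.79)]
top [ 0.42057412 -0.00166036  1.15213362] [-2.14858489  2.12324261 -0.14918612] 412.58243433677853
hammer [(array([ 0.558, -0.305,  0.124]), 0.77)]
hook [(array([ 0.512, -0.29 ,  0.009]), 0.69)]
pad [(array([ 0.634, -0.009,  0.008]), 0.89)]
drill [(array([0.529, 0.265, 0.12 ]), 0.66)]
0.5 [ 0.24758063 -0.60098846  0.22253469] [-3.08177732e+00 -6.10033194e-01  9.67373963e-05]
```

View pics/scene0.png

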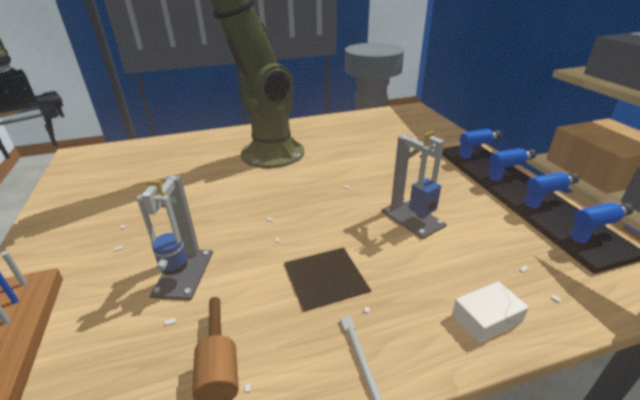

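View pics/top0.png

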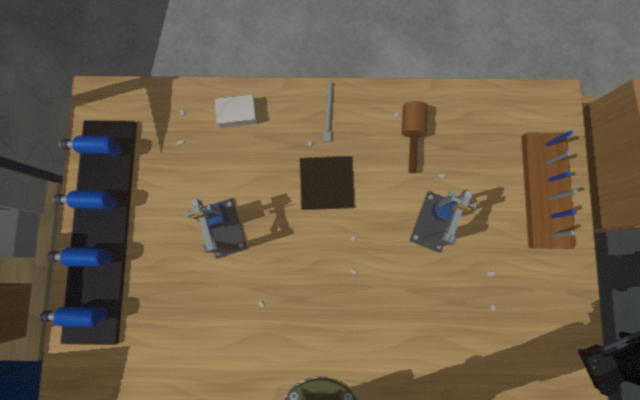

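Scene: the hammer is at about (168,240) in scene and (447,210) in top; the drill is at (425,190) in scene; the pad is at (327,278) in scene and (327,183) in top. Next I measure the hook's orientation from the points.

```bash
python3 - <<'E'
from h import *
ims=[]
for n,(r0,r1,c0,c1) in dict(scene=(165,305,120,225),top=(180,260,400,500)).items():
    a=np.load(f"{n}0.npz"); w=a["w"]; f=a["f"]
    m=(np.abs(w[...,0]-.55)<.15)&(np.abs(w[...,1]+.31)<.15)
    crop=f[r0:r1,c0:c1,::-1]; k=580/crop.shape[0]; k=min(k,399/crop.shape[1]); ims.append(cv2.copyMakeBorder(i:=cv2.resize(crop,None,fx=k,fy=k,interpolation=cv2.INTER_CUBIC),0,580-i.shape[0],0,400-i.shape[1],0))
    for lo,hi in((.003,.03),(.17,.2),(.2,.22),(.22,.235),(.235,.25),(.25,.3)):
        q=w[m&(w[...,2]>lo)&(w[...,2]<hi)]
        if len(q)>5: print(n,lo,hi,len(q),np.round(q.mean(0),3),np.round(cv2.minAreaRect((q[:,:2]*1000).astype(np.float32)),1) if 0 else cv2.minAreaRect((q[:,:2]*1000).astype(np.float32)))
    # pad
    g=f.astype(int).sum(-1); q=w[(g<150)&(np.abs(w[...,0]-.64)<.13)&(np.abs(w[...,1]+.01)<.13)&(w[...,2]<.02)]
    print("pad",len(q),cv2.minAreaRect((q[:,:2]*1000).astype(np.float32)), q.mean(0))
    if n=="top":
        for v in range(185,250,3): print(v,' '.join('%4d'%(1000*w[v,u,2]) if w[v,u,2]==w[v,u,2] else '   .' for u in range(425,485,3)))
cv2.imwrite("pics/c1.png",np.hstack(ims))
E
```

```text
scene 0.003 0.03 1724 [ 0.554 -0.307  0.01 ] ((554.1365966796875, -308.8986511230469), (297.07720947265625, 284.89532470703125), 88.84098815917969)
scene 0.17 0.2 377 [ 0.522 -0.299  0.185] ((519.0316162109375, -309.1875), (57.74607849121094, 112.64307403564453), 76.64976501464844)
scene 0.2 0.22 545 [ 0.53  -0.303  0.211] ((521.2028198242188, -310.06524658203125), (58.44627380371094, 117.11564636230469), 76.8919906616211)
scene 0.22 0.235 228 [ 0.561 -0.315  0.226] ((558.9537353515625, -317.6675720214844), (39.21774673461914, 56.74687194824219), 0.8997452259063721)
scene 0.235 0.25 215 [ 0.555 -0.315  0.242] ((558.685791015625, -315.3397216796875), (27.109390258789062, 40.296485900878906), 76.22946166992188)
pad 0 ((0.0, 0.0), (0.0, 0.0), 0.0) [nan nan nan]
top 0.003 0.03 1895 [ 0.535 -0.304  0.007] ((549.779296875, -309.92578125), (299.5019836425781, 299.7080383300781), 0.06598606705665588)
top 0.17 0.2 121 [ 0.507 -0.291  0.186] ((514.5830078125, -309.07513427734375), (56.01372528076172, 116.08003234863281), 77.04708099365234)
top 0.2 0.22 409 [ 0.503 -0.297  0.213] ((517.07543945
[... 2186 characters left out ...]
   0
233   11    8    8    6  153  185  210  215  213  211   -1   -3    3    0    0    0    0   -2    0    .
236   39   75  109  141  168  193  213  218  217  216  214    1    3    0    0    3    0    1    2    0
239   54   89  123  154  178  202  214  216  220  217  215   -3   -1    0    0    1    1    0    4    2
242   62   88  109  126  146  167  182  205  214  215   -3    0   -1   -2    1    2    0    0    0    0
245   10   29   50   75   96  118  136    0    1    0    3    3   -3    1    3    2    0   -5    2    0
248   -1   11    9    8    8   12    0    2    2    3    0    0    3    0    2   -1    2    1    0    2<stdin>:12: RuntimeWarning: Mean of empty slice.
  ret = um.true_divide(
```

View pics/c1.png

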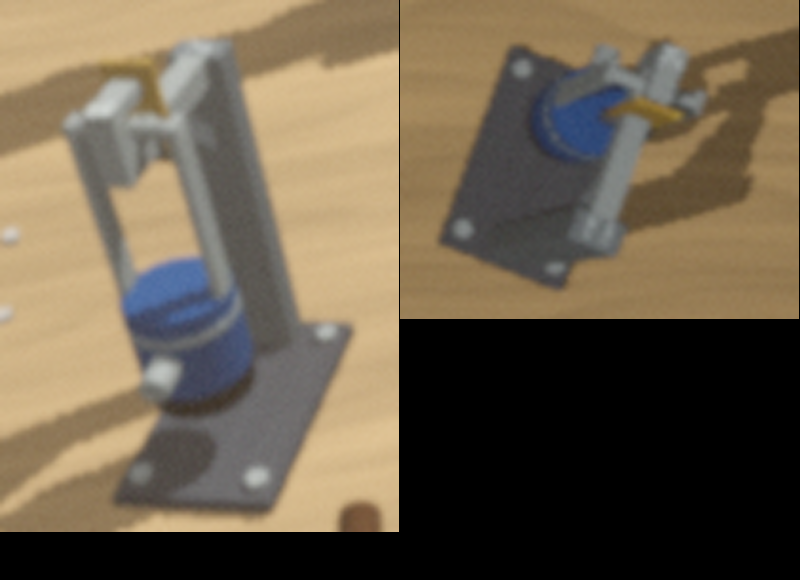

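```bash
python3 - <<'E'
from h import *
for n in("scene","top"):
    a=np.load(f"{n}0.npz"); w=a["w"]; f=a["f"].astype(int)
    m=(np.abs(w[...,0]-.54)<.12)&(np.abs(w[...,1]+.31)<.1)
    brass=(f[...,0]-f[...,2]>40)
    q=w[m&(w[...,2]>.003)&(w[...,2]<.018)&(f.sum(-1)<260)]; print(n,"plate",cv2.minAreaRect((q[:,:2]*1000).astype(np.float32)))
    q=w[m&~brass&(w[...,2]>.236)&(w[...,2]<.246)]; print("lip",len(q),cv2.minAreaRect((q[:,:2]*1000).astype(np.float32)),q.mean(0))
    q=w[m&brass&(w[...,2]>.225)]; print("brass",len(q),q.mean(0),cv2.minAreaRect((q[:,:2]*1000).astype(np.float32)))
    a0=np.deg2rad(-17); c=np.array([.553,-.318]); 
    for th in (-13,-17,-21):
        t=np.deg2rad(th); ex=np.array([np.cos(t),np.sin(t)]); ey=np.array([-ex[1],ex[0]])
        P=(w[...,:2]-c); X=P@ex; Y=P@ey
        k=m&(w[...,2]>.205)&(w[...,2]<.222)&(np.abs(Y)<.011)&(X<-.02)
        print(th,"armfit",k.sum(),Y[k].mean(),np.polyfit(X[k],Y[k],1))
    t=np.deg2rad(-17)
    ex=np.array([np.cos(t),np.sin(t)]); ey=np.array([-ex[1],ex[0]]); X=(w[...,:2]-c)@ex; Y=(w[...,:2]-c)@ey
    for s in(1,-1):
        k=m&~brass&(w[...,2]>.212)&(w[...,2]<.232)&(Y*s>.018)&(Y*s<.034)&(abs(X)<.05)
        print("strap",s,k.sum(),np.round(w[k].mean(0),4),np.round([np.median(X[k]),np.median(Y[k]),X[k].std()],4))
E
```

```text
scene plate ((542.2301025390625, -328.10125732421875), (79.28400421142578, 135.547607421875), 83.571044921875)
lip 130 ((558.19921875, -318.8034973144531), (17.611007690429688, 39.54882049560547), 75.45286560058594) [ 0.56129087 -0.31852631  0.24022024]
brass 103 [ 0.54289211 -0.30825932  0.24115221] ((542.0000610351562, -311.2513732910156), (27.15203285217285, 5.863661766052246), 75.71859741210938)
-13 armfit 65 0.005982597472351604 [0.08617426 0.01169761]
-17 armfit 112 0.004607550729459424 [0.13582802 0.01322009]
-21 armfit 178 0.003765185810378999 [0.13621135 0.01232069]
strap 1 66 [ 0.5666 -0.2949  0.2204] [0.0072 0.0272 0.0045]
strap -1 42 [ 0.5502 -0.3414  0.221 ] [ 0.0054 -0.0229  0.0036]
top plate ((518.6867065429688, -331.6819152832031), (138.59747314453125, 149.04002380371094), 67.88006591796875)
lip 105 ((555.644287109375, -318.6360778808594), (17.764022827148438, 38.956390380859375), 59.49995422363281) [ 0.55782359 -0.31955623  0.24098463]
brass 55 [ 0.53759518 -0.31189573  0.2418906 ] ((538.170166015625, -312.59185791015625), (25.566638946533203, 4.75889253616333), 67.81919860839844)
-13 armfit 186 0.004694056299541274 [-0.01510154  0.00381733]
-17 armfit 257 0.0028791482472161727 [0.02488608 0.00438235]
-21 armfit 274 0.0004031949221924047 [0.01154607 0.00111371]
strap 1 30 [ 0.5619 -0.2956  0.2222] [0.0019 0.0243 0.004 ]
strap -1 31 [ 0.5442 -0.3402  0.2237] [-0.0018 -0.0244  0.0041]
```

>>> move_arm(increments="30 28 14 0 0 -5.4 0;30 28 14 0 0 -5.4 0;30 28 14 0 0 -5.4 0;30 28 14 0 0 -5.4 0;30 28 14 0 0 -5.4 0;30 28 14 0 0 -5.4 0;30 28 14 0 0 -5.4 0;30 28 14 0 0 -5.4 0", grip_force=30)

```text
time: 1.17
position: [0.4793, -0.3842, 0.3313]
tool_rot: [3.088, -0.575, 0.001]
ft_force: [0.2, -0.6, 0.3]
grip_width: 1.002
grip_force: 0.0
```

>>> move_arm(increments="22 20 0 0 0 0 0;22 20 0 0 0 0 0;21 19 0 0 0 0 0;0 0 0 0 0 0 0;0 0 -10 0 0 0 0;0 0 -10 0 0 0 0;0 0 0 0 0 0 0;0 0 0 0 0 0 0")

```text
time: 1.83
position: [0.5415, -0.3281, 0.3087]
tool_rot: [-3.089, 0.572, 0.004]
ft_force: [0.6, -0.1, 0.2]
grip_width: 1.004
grip_force: 0.0
```

```bash
python3 - <<'E'
from h import *
s=ctrl.get_state(); print(s["time"],s["position"],s["tool_rot"],s["ft_force"],s["joint_positions"],s["grip_width"])
ims=[]
p0=s["position"]
for n in("scene","top"):
    p=ctrl.get_image(n); np.savez(f"{n}1.npz",w=cloud(p),f=p["frame"]); Rm=rot(p["orientation"])
    c=Rm.T@(np.array([.554,-.318,.26])-p["position"]); u,v=int(c[0]/c[2]*p["fx"]+p["cx"]),int(c[1]/c[2]*p["fy"]+p["cy"])
    print(n,u,v); ims.append(cv2.resize(p["frame"][max(v-60,0):max(v-60,0)+120,u-50:u+50,::-1],(400,480),interpolation=cv2.INTER_CUBIC))
cv2.imwrite("pics/c2.png",np.hstack(ims))
E
```

```text
1.8333 [ 0.54149236 -0.32807545  0.30871465] [-3.08904686  0.57155059  0.00434967] [ 0.57465119 -0.12699503  0.22102062] [ 0.67531208  0.27161101 -0.21990613  1.34863396  0.05926283  1.53035033
 -1.47604203] 1.0043295075691008
scene 146 180
top 468 198
```

View pics/c2.png

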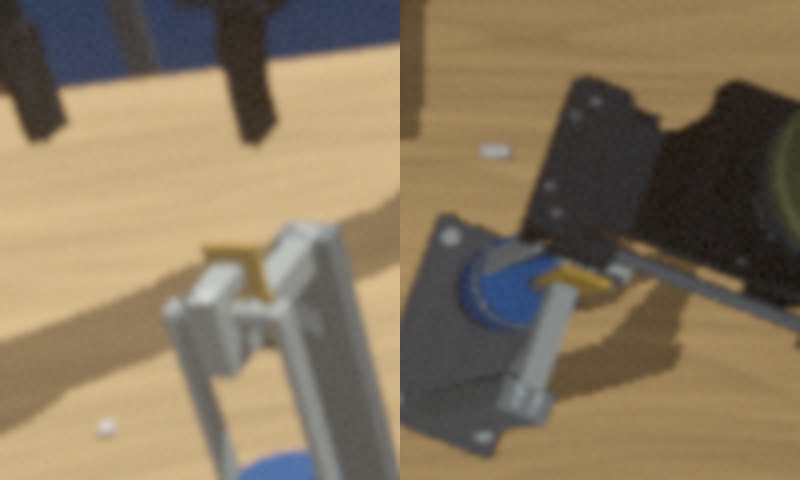

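Both fingers (scene crop at about (40,140) and (255,140)) straddle the bail line, and the TCP sits about 13/10 mm short; I'll correct and descend.

>>> move_arm(increments="7 5 0 0 0 0 0;6 5 0 0 0 0 0;0 0 -10 0 0 0 0;0 0 -15 0 0 0 0;0 0 -15 0 0 0 0;0 0 -10 0 0 0 0;0 0 0 0 0 0 0;0 0 0 0 0 0 0")

```text
time: 2.6
position: [0.556, -0.3165, 0.2595]
tool_rot: [-3.09, 0.567, 0.002]
ft_force: [0.0, 0.1, -0.3]
grip_width: 1.0
grip_force: 0.0
```

>>> move_arm(increments="-1 -1 -15 0 0 0 0;0 0 -15 0 0 0 0;0 0 -15 0 0 0 0;0 0 -11 0 0 0 0;0 0 0 0 0 0 0;0 0 0 0 0 0 0;0 0 0 0 0 0 0;0 0 0 0 0 0 0")

```text
time: 3.27
position: [0.556, -0.3181, 0.2057]
tool_rot: [3.089, -0.567, 0.003]
ft_force: [-0.1, 0.8, 0.2]
grip_width: 1.004
grip_force: 0.0
```

```bash
python3 - <<'E'
from h import *
s=ctrl.get_state(); print(s["time"],s["position"],s["tool_rot"],s["ft_force"])
p=ctrl.get_image("scene"); Rm=rot(p["orientation"])
c=Rm.T@(np.array([.554,-.318,.22])-p["position"]); u,v=int(c[0]/c[2]*p["fx"]+p["cx"]),int(c[1]/c[2]*p["fy"]+p["cy"])
cv2.imwrite("pics/c3.png",cv2.resize(p["frame"][v-50:v+50,u-50:u+50,::-1],(600,600),interpolation=cv2.INTER_CUBIC))
E
```

```text
3.2667 [ 0.55597134 -0.31810081  0.20570374] [ 3.0891524  -0.56716004  0.00341321] [-0.13748736  0.76000428  0.2053487 ]
```

View pics/c3.png

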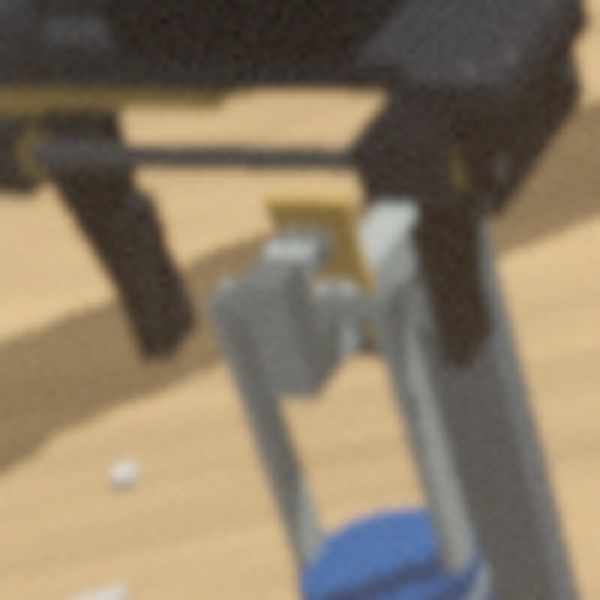

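Fingers straddle both straps (tips at (165,345) and (460,355); straps at (225,295) and (395,290)). Closing.

>>> move_arm(increments="-1 0 -4 0 0 0 0;0 0 0 0 0 0 130;0 0 0 0 0 0 255;0 0 0 0 0 0 255;0 0 0 0 0 0 255;0 0 0 0 0 0 255;0 0 0 0 0 0 255;0 0 0 0 0 0 255", grip_force=35)

```text
time: 3.98
position: [0.5543, -0.3179, 0.2003]
tool_rot: [3.09, -0.567, 0.0]
ft_force: [-0.9, -0.5, -0.2]
grip_width: 0.636
grip_force: 35.0
```

>>> move_arm(increments="0 0 2 0 0 0 255;-5 2 0 0 0 0 255;-5 2 0 0 0 0 255;-5 2 0 0 0 0 255;-5 2 0 0 0 0 255;-4 1 0 0 0 0 255;0 0 0 0 0 0 255;0 0 0 0 0 0 255")

```text
time: 4.65
position: [0.5326, -0.3092, 0.2032]
tool_rot: [3.089, -0.566, 0.011]
ft_force: [8.1, -2.7, -6.3]
grip_width: 0.639
grip_force: 35.0
```

```bash
python3 - <<'E'
from h import *
s=ctrl.get_state(); print(s["time"],s["position"],s["tool_rot"],s["ft_force"],s["torque"])
p=ctrl.get_image("scene"); Rm=rot(p["orientation"])
c=Rm.T@(np.array([.54,-.318,.21])-p["position"]); u,v=int(c[0]/c[2]*p["fx"]+p["cx"]),int(c[1]/c[2]*p["fy"]+p["cy"])
cv2.imwrite("pics/c4.png",cv2.resize(p["frame"][v-50:v+50,u-50:u+50,::-1],(600,600),interpolation=cv2.INTER_CUBIC))
E
```

```text
4.65 [ 0.53263034 -0.30921118  0.20315054] [ 3.08878317 -0.56634648  0.01122532] [ 8.13624231 -2.72796947 -6.3372488 ] [-0.5158647  -1.64290101 -0.01378678]
```

View pics/c4.png

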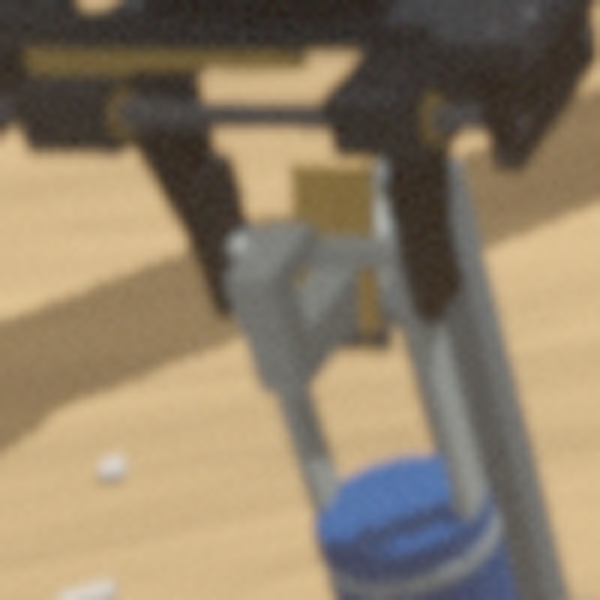

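The keeper (330,200) is tipped back and the bar is behind the lip (300,250). Pressing 2 mm more, then lifting.

>>> move_arm(increments="-2 1 0 0 0 0 255;0 0 0 0 0 0 255;0 0 5 0 0 0 255;0 0 5 0 0 0 255;0 0 5 0 0 0 255;0 0 5 0 0 0 255;0 0 0 0 0 0 255;0 0 0 0 0 0 255")

```text
time: 5.37
position: [0.5288, -0.3078, 0.2232]
tool_rot: [3.089, -0.567, 0.004]
ft_force: [2.9, -0.4, -1.5]
grip_width: 0.637
grip_force: 35.0
```

```bash
python3 -c "
from h import *
s=ctrl.get_state(); print(s['time'],s['position'],s['tool_rot'],s['ft_force'],s['torque'],s['grip_width'])"
```

```text
5.3667 [ 0.52882638 -0.3078402   0.22315547] [ 3.08927044 -0.56700282  0.00384217] [ 2.86749933 -0.39674417 -1.47876333] [-0.1214935  -0.68099147 -0.03602716] 0.6368143346506784
```

>>> move_arm(increments="0 0 5 0 0 0 255;0 0 5 0 0 0 255;0 0 5 0 0 0 255;0 0 5 0 0 0 255;0 0 0 0 0 0 255;0 0 0 0 0 0 255;0 0 0 0 0 0 255;0 0 0 0 0 0 255")

```text
time: 6.03
position: [0.5277, -0.3076, 0.2416]
tool_rot: [-3.09, 0.567, 0.002]
ft_force: [-0.2, 0.4, -5.5]
grip_width: 0.642
grip_force: 35.0
```

```bash
python3 - <<'E'
from h import *
s=ctrl.get_state(); print(s["time"],s["position"],s["tool_rot"],s["ft_force"],s["torque"])
p=ctrl.get_image("scene"); Rm=rot(p["orientation"])
c=Rm.T@(np.array([.54,-.318,.21])-p["position"]); u,v=int(c[0]/c[2]*p["fx"]+p["cx"]),int(c[1]/c[2]*p["fy"]+p["cy"])
cv2.imwrite("pics/c5.png",cv2.resize(p["frame"][v-60:v+60,u-60:u+60,::-1],(600,600),interpolation=cv2.INTER_CUBIC))
E
```

```text
6.0333 [ 0.52773203 -0.30760532  0.24164614] [-3.08962189e+00  5.67369832e-01  2.25619663e-03] [-0.17618238  0.41021702 -5.46929688] [0.09826253 0.04828352 0.00410299]
```

View pics/c5.png

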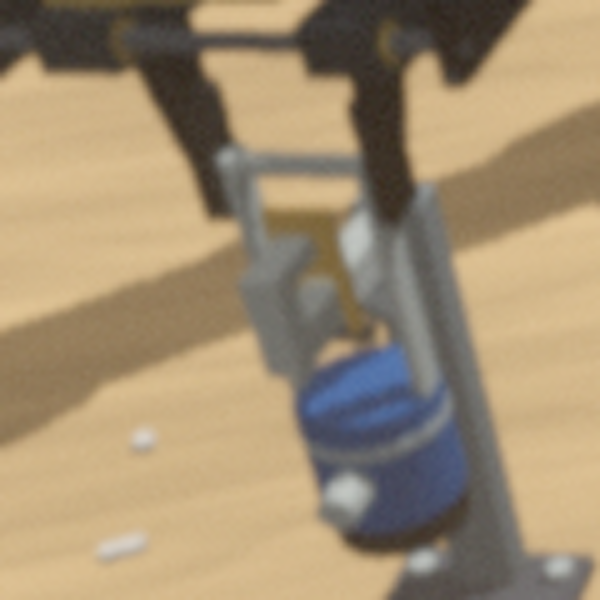

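Bar is clear above the lip (300,165 vs lip 290,250), carrying the full weight. Up 5 mm, then out over the nose.

>>> move_arm(increments="0 0 5 0 0 0 255;0 0 0 0 0 0 255;5 -2 0 0 0 0 255;10 -4 0 0 0 0 255;15 -5 0 0 0 0 255;15 -5 0 0 0 0 255;15 -5 0 0 0 0 255;10 -4 0 0 0 0 255")

```text
time: 6.75
position: [0.6001, -0.333, 0.2468]
tool_rot: [-3.09, 0.567, -0.002]
ft_force: [-0.4, 0.0, -5.6]
grip_width: 0.644
grip_force: 35.0
```

>>> move_arm(increments="10 -4 0 0 0 0 255;10 -4 0 0 0 0 255;10 -3 0 0 0 0 255;5 -2 0 0 0 0 255;0 0 0 0 0 0 255;0 0 0 0 0 0 255;0 0 0 0 0 0 255;0 0 0 0 0 0 255")

```text
time: 7.42
position: [0.6327, -0.3458, 0.2474]
tool_rot: [3.09, -0.568, -0.0]
ft_force: [0.6, 0.0, -4.9]
grip_width: 0.641
grip_force: 35.0
```

```bash
python3 - <<'E'
from h import *
s=ctrl.get_state(); print(s["time"],s["position"],s["tool_rot"],s["ft_force"],s["torque"])
p=ctrl.get_image("scene")
cv2.imwrite("pics/c6.png",cv2.resize(p["frame"][100:340,60:380,::-1],(800,600),interpolation=cv2.INTER_CUBIC))
E
```

```text
7.4167 [ 0.63272929 -0.34577289  0.24741433] [ 3.08962032e+00 -5.67622742e-01 -4.65711204e-04] [ 0.62698398  0.02115065 -4.89882158] [ 0.10465465 -0.01312658  0.04820053]
```

View pics/c6.png

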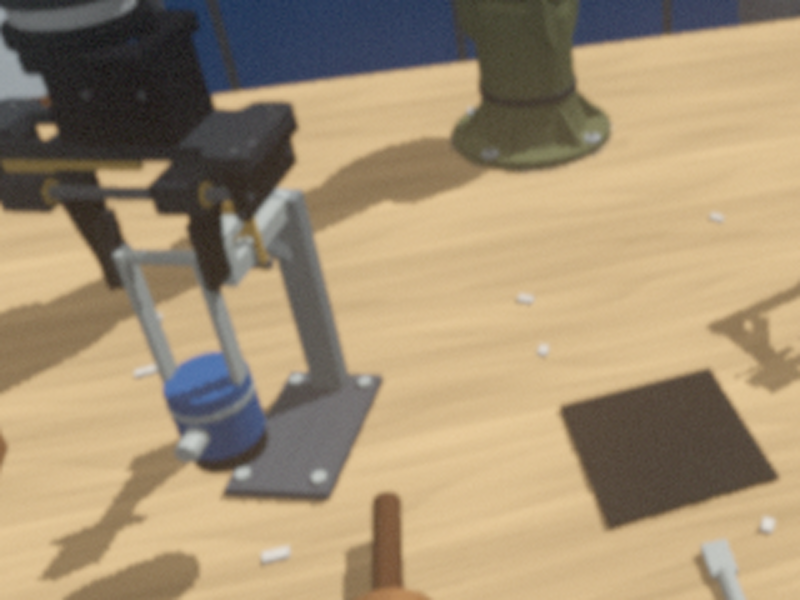

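Hammer is fully off the hook and hanging clear (215,410); the pad is at (668,445). Raise and carry to the pad.

>>> move_arm(increments="0 5 10 0 0 0 255;0 15 10 0 0 0 255;0 25 10 0 0 0 255;1 30 5 0 0 0 255;1 30 0 0 0 0 255;1 30 0 0 0 0 255;1 30 0 0 0 0 255;0 30 0 0 0 0 255")

```text
time: 8.13
position: [0.6373, -0.1472, 0.2844]
tool_rot: [-3.09, 0.565, -0.004]
ft_force: [-0.9, 0.1, -5.2]
grip_width: 0.641
grip_force: 35.0
```

>>> move_arm(increments="0 30 0 0 0 0 255;0 30 0 0 0 0 255;0 30 0 0 0 0 255;0 20 0 0 0 0 255;0 15 0 0 0 0 255;0 10 0 0 0 0 255;0 5 0 0 0 0 255;0 0 0 0 0 0 255")

```text
time: 8.8
position: [0.6372, -0.0099, 0.2828]
tool_rot: [-3.09, 0.566, -0.001]
ft_force: [-0.3, 0.2, -4.8]
grip_width: 0.638
grip_force: 35.0
```

```bash
python3 - <<'E'
from h import *
s=ctrl.get_state(); print(s["time"],s["position"],s["tool_rot"],s["ft_force"],s["torque"])
p=ctrl.get_image("scene"); w=cloud(p); f=p["frame"].astype(int)
for t in("hammer","pad","drill"):
    print(t,[(np.round(r["centre"],3),round(r["score"],2)) for r in ctrl.find_in(t,p)])
a=np.load("scene0.npz"); W=a["w"];F=a["f"].astype(int)
k=(F.max(-1)<90)&(np.abs(W[...,0]-.64)<.11)&(np.abs(W[...,1]+.01)<.11)&(W[...,2]<.02); q=W[k]; print("pad scene0",len(q),cv2.minAreaRect((q[:,:2]*1000).astype(np.float32)),q.mean(0))
x,y,z=s["position"]
b=(f[...,2]-f[...,0]>40)&(np.hypot(w[...,0]-x,w[...,1]-y)<.08); q=w[b]; print("blue",len(q),q.mean(0),np.percentile(q,[2,98],axis=0))
cv2.imwrite("pics/c7.png",cv2.resize(p["frame"][100:340,200:520,::-1],(800,600),interpolation=cv2.INTER_CUBIC))
E
```

```text
8.8 [ 0.63720095 -0.0098603   0.28277126] [-3.09013250e+00  5.65735995e-01 -8.47775253e-04] [-0.32632645  0.23470491 -4.8304734 ] [ 0.06901553  0.09362615 -0.01091057]
hammer [(array([ 0.654, -0.019,  0.203]), 0.61)]
pad [(array([ 0.653, -0.01 ,  0.01 ]), 0.67)]
drill [(array([0.543, 0.264, 0.114]), 0.95)]
pad scene0 3093 ((640.1344604492188, -10.147178649902344), (144.496826171875, 143.93975830078125), 2.5773017406463623) [ 0.64518439 -0.01181744  0.00592838]
blue 265 [ 0.63922944 -0.01066249  0.20223688] [[ 0.61716336 -0.03382732  0.20071972]
 [ 0.6643896   0.01168904  0.20366108]]
```

View pics/c7.png

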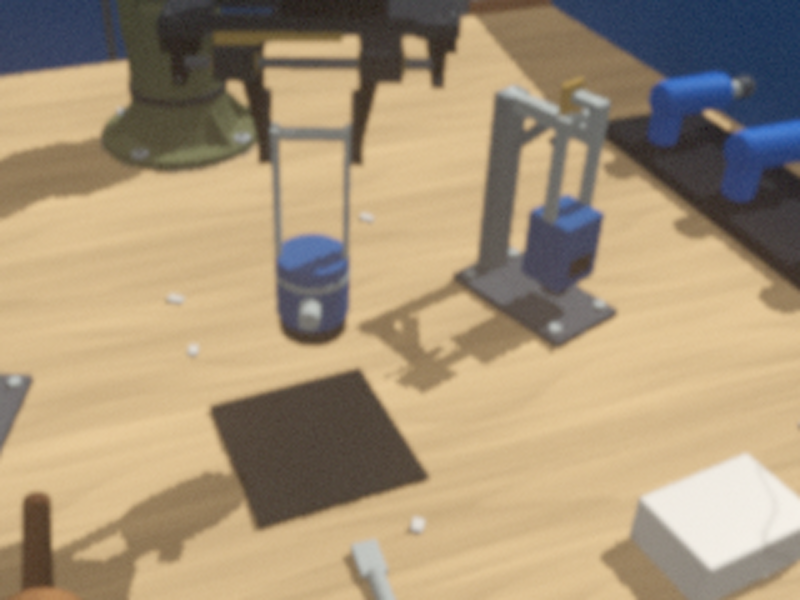

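Hammer hangs upright above the pad (foot about (312,330), shoulder z 0.202, so the foot is about 126 mm above the pad). Lower.

>>> move_arm(increments="1 -1 -8 0 0 0 255;0 0 -16 0 0 0 255;0 0 -20 0 0 0 255;0 0 -20 0 0 0 255;0 0 -20 0 0 0 255;0 0 -16 0 0 0 255;0 0 -8 0 0 0 255;0 0 0 0 0 0 255")

```text
time: 9.67
position: [0.6366, -0.0128, 0.1711]
tool_rot: [3.089, -0.569, -0.008]
ft_force: [-1.1, -0.1, -5.6]
grip_width: 0.639
grip_force: 35.0
```

>>> move_arm(increments="0 0 -3 0 0 0 255;0 0 -2 0 0 0 255;0 0 -2 0 0 0 255;0 0 -2 0 0 0 255;0 0 -1 0 0 0 255;0 0 0 0 0 0 255;0 0 0 0 0 0 255;0 0 0 0 0 0 255")

```text
time: 10.33
position: [0.6383, -0.0117, 0.1644]
tool_rot: [3.09, -0.567, 0.001]
ft_force: [0.2, 0.6, -5.7]
grip_width: 0.639
grip_force: 35.0
```

```bash
cat > b.py <<'E'
from h import *
s=ctrl.get_state(); print(s["time"],s["position"],s["tool_rot"],s["ft_force"],s["torque"],s["grip_width"])
x,y=.638,-.011
for n in("scene","top"):
    p=ctrl.get_image(n); w=cloud(p); f=p["frame"].astype(int)
    b=(f[...,2]-f[...,0]>40)&(np.hypot(w[...,0]-x,w[...,1]-y)<.08)&(w[...,2]>.02); q=w[b]
    if len(q): print(n,"blue",len(q),np.percentile(q,[2,50,98],axis=0).round(4).tolist())
    k=(w[...,2]>.13)&(w[...,2]<.2)&(np.hypot(w[...,0]-x,w[...,1]-y)<.045); q=w[k]
    if len(q): print("up",len(q),np.percentile(q,[2,50,98],axis=0).round(4).tolist())
E
python3 b.py
```

```text
10.3333 [ 0.63834236 -0.01172146  0.16444678] [ 3.08991609e+00 -5.67177731e-01  5.20812951e-04] [ 0.15550581  0.55374744 -5.67277213] [0.01672262 0.04652522 0.04255565] 0.6387366812353231
scene blue 282 [[0.6183, -0.0352, 0.0819], [0.6397, -0.0117, 0.0837], [0.6659, 0.0096, 0.0856]]
up 454 [[0.6292, -0.0486, 0.135], [0.6411, -0.0141, 0.1834], [0.662, 0.0187, 0.1985]]
```

>>> move_arm(increments="0 0 -1 0 0 0 255;0 0 -1 0 0 0 255;0 0 -1 0 0 0 255;0 0 -1 0 0 0 255;0 0 -1 0 0 0 255;0 0 0 0 0 0 255;0 0 0 0 0 0 255;0 0 0 0 0 0 255")

```text
time: 11.1
position: [0.6383, -0.0118, 0.1592]
tool_rot: [3.09, -0.567, -0.0]
ft_force: [-0.7, 0.4, -5.2]
grip_width: 0.642
grip_force: 35.0
```

>>> move_arm(increments="0 0 -0.5 0 0 0 255;0 0 -0.5 0 0 0 255;0 0 -0.5 0 0 0 255;0 0 0 0 0 0 255;0 0 -0.5 0 0 0 255;0 0 0 0 0 0 255;0 0 0 0 0 0 255;0 0 0 0 0 0 255")

```text
time: 11.77
position: [0.6382, -0.0118, 0.1572]
tool_rot: [3.09, -0.567, -0.0]
ft_force: [0.3, 0.1, -5.2]
grip_width: 0.641
grip_force: 35.0
```

>>> move_arm(increments="0 0 -0.5 0 0 0 255;0 0 0 0 0 0 255;0 0 -0.5 0 0 0 255;0 0 0 0 0 0 255;0 0 -0.5 0 0 0 255;0 0 0 0 0 0 255;0 0 0 0 0 0 255;0 0 0 0 0 0 255")

```text
time: 12.43
position: [0.6385, -0.0119, 0.1565]
tool_rot: [3.09, -0.567, 0.001]
ft_force: [-1.9, -1.5, 0.3]
grip_width: 0.639
grip_force: 35.0
```

Contact: the pad carries the weight. Soften the grip, then open.

>>> move_arm(increments="0 0 0 0 0 0 255;0 0 0 0 0 0 255;0 0 0 0 0 0 255;0 0 0 0 0 0 255;0 0 0 0 0 0 80;0 0 0 0 0 0 70;0 0 0 0 0 0 60;0 0 0 0 0 0 50", grip_force=4)

```text
time: 13.1
position: [0.6382, -0.0116, 0.1554]
tool_rot: [-3.09, 0.567, 0.001]
ft_force: [0.4, 0.1, 0.2]
grip_width: 0.769
grip_force: 0.0
```

>>> move_arm(increments="0 0 0 0 0 0 30;0 0 0 0 0 0 10;0 0 0 0 0 0 0;0 0 0 0 0 0 0;0 0 0 0 0 0 0;0 0 5 0 0 0 0;0 0 10 0 0 0 0;0 0 10 0 0 0 0")

```text
time: 13.77
position: [0.6382, -0.0117, 0.1816]
tool_rot: [3.09, -0.567, -0.0]
ft_force: [-0.2, -0.7, 0.4]
grip_width: 0.995
grip_force: 0.0
```

>>> move_arm(increments="0 0 15 0 0 0 0;0 0 20 0 0 0 0;0 0 20 0 0 0 0;0 0 20 0 0 0 0;0 0 20 0 0 0 0;0 0 20 0 0 0 0;0 0 0 0 0 0 0;0 0 0 0 0 0 0")

```text
time: 14.43
position: [0.6391, -0.0116, 0.2983]
tool_rot: [-3.089, 0.567, -0.007]
ft_force: [-0.5, 0.2, -0.7]
grip_width: 0.998
grip_force: 0.0
```

```bash
python3 b.py; python3 -c "
from h import *
p=ctrl.get_image('scene'); print([(r['centre'],r['score']) for r in ctrl.find_in('drill',p)]); cv2.imwrite('pics/c8.png',cv2.resize(p['frame'][100:340,200:520,::-1],(800,600)))"
```

```text
14.4333 [ 0.63911624 -0.01156924  0.29834811] [-3.0893426   0.56714462 -0.00669378] [-0.53006428  0.23107745 -0.68196327] [ 0.03495524 -0.00336764 -0.00611859] 0.9983362135602846
scene blue 276 [[0.6178, -0.0361, 0.0737], [0.6392, -0.0116, 0.0759], [0.666, 0.0092, 0.0781]]
up 272 [[0.6294, -0.0395, 0.1326], [0.6414, -0.0144, 0.1756], [0.6567, 0.0149, 0.1818]]
[([0.5433, 0.2663, 0.1121], 0.64)]
```

View pics/c8.png

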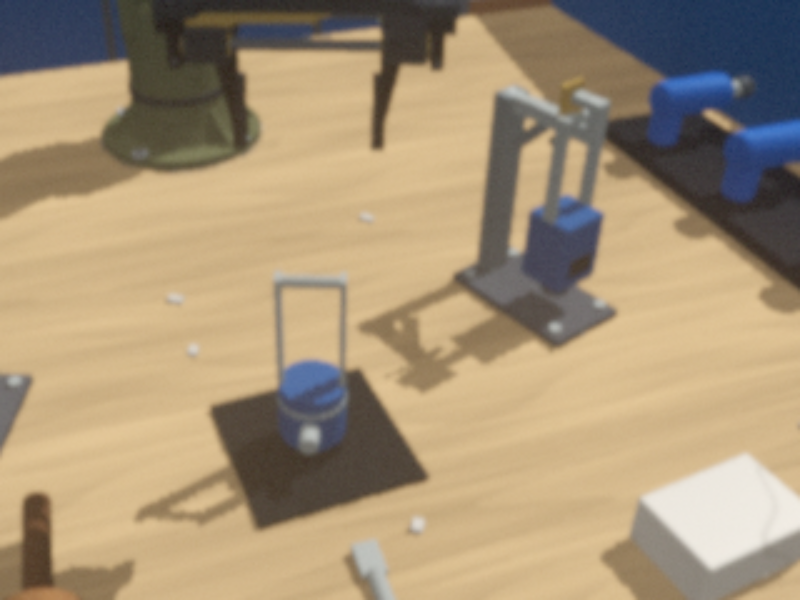

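The hammer stands upright on the pad (312,410), released; the drill is still hanging at (565,245).

```bash
python3 -c "
from bench import ctrl
print(ctrl.close_job())"
```

```text
the job is handed in; nothing more can be done
None
```

The job is handed in (no verdict came back): the air hammer is off its hook, standing upright near the centre of the pad and released, and the square-bodied tool still hangs on its own hook.

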